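# Hold the hidden bolt head behind the instrument bracket

## Task

Slide the black knob of the transport lock all the way to its end stop, so that its cover plate clears the gap between the instrument case and the steel bracket. Then reach down into the gap, grip the bolt head behind the bracket by two opposite flats, turn it with the grip until the drooping spanner on its nut stands level, and finish while still holding the head there so that the spanner's weight cannot turn it back. Move the spanner by the bolt head only, never touching it, and leave the mug, jar and screwdriver alone.

Things in the scene. Friction and masses are not known exactly. Their poses are not given: they have to be found in the camera images.
- unit: Fixed grey instrument case with a parallel steel bracket plate on its far side. Origin on the table under the bolt head's centre; x from case to bracket, y along the gap, z up. In mm: case x -125 to -25, bracket x 25 to 30, both y -120 to 120, tops at z 84. The 50 wide gap is open at the top, floor at z 8, low webs (z 48) at y +-118. Yaw up to 0.35 rad either way.
- lock (a joint): Transport-lock slide, m: at 0 its cover plate is centred over the bolt head; grows along the unit's +y to the end stop at 0.110. Starts at 0 to 0.025. About 2 N of friction, stays where left. The plate (unit x 66, y 70, 4 mm thick, top 88.5 mm above the table) bars the gap until slid away.
- knob (a point): Centre (105.5 mm above the table) of the black knob standing on the cover plate, 15 mm to the +y side of the plate's centre: upright block 22 mm (unit x) by 18 mm (unit y), 34 mm high, its foot on the plate. Pinch it from above across its 18 mm and slide it along the unit's +y.
- head (a point): Centre of the steel hexagon bolt head, 62 mm above the table, 22 mm below the tops of case and bracket, midway in the gap. 22 mm across flats, 12 mm thick; axis level, along the unit's x. A 12 mm thick shank runs from it through the bracket to the nut. At bolt = 0 two flats are upright and face the unit's -y and +y: fingers pointing down and closing along y fit them.
- bolt (a joint): Angle of bolt, nut and spanner (they turn as one), rad about the unit's +x. 0 at rest, spanner drooping 0.26 rad (15 degrees) onto its stud; 0.26 with the spanner level; range 0 to 0.6. The spanner's weight (under 0.1 N m) turns it back to 0 unless held. To raise it, tilt the gripper about the bolt's axis, its top leaning to the unit's -y.
- spanner: Dark steel ring spanner on the nut, beyond the bracket. Origin at the ring's centre on the bolt's axis, 36.5 mm along the unit's +x from the head's centre; its y runs along the handle to the tip, 142 mm away, on the unit's +y side. Ring 35 mm over all, handle 14 mm high, 7 mm thick.
- mug: White mug, 80 mm wide, 90 mm high, origin under its centre. To be left alone.
- jar: Glass jar with steel cap, 60 mm wide, 80 mm high, origin under its centre. To be left alone.
- screwdriver: Screwdriver lying on the table. To be left alone.

How it is judged:
By the outcome, as a careful person would: the job done as asked, in the order asked, and still so for the second after the job is handed in, while the arm keeps its last pose, push and grip.
It also fails if it takes over 42 s, if anything falls off the work surface, if the arm or the gripper's body presses on something with over 40 N, if the wrist force passes 120 N, or if a joint passes its speed limit or range.

## Robot

A 7-joint arm with a two-finger parallel gripper is mounted at the origin on the work surface. World frame = base frame: x ahead of the robot, y to its left, z up, the work surface at z = 0. Lengths are in m, angles in rad, forces in N, time in s.
With the tool pointing down it reaches from about 0.4 to 0.9 m from the base axis. Payload 5.6 kg.
Tool frame: the origin (TCP) lies midway between the tips of the shut fingers; the grasp point (between the pads) lies 19 mm behind it; y points along the fingers, z is the direction in which the jaws open and shut, and the axes are right-handed (so a half turn about y gives the same grasp; the last joint's range is limited). The gripper opens to 92 mm and grips with 3 to 60 N. Pads are 20 mm wide; open, the fingers measure 128 mm over their backs; the gripper's body (75 mm by 189 mm) begins 69 mm behind the grasp point.
Start: joints at [-1.259, 0.468, -0.012, 1.603, 0.006, 1.071, -0.056], TCP at [0.226, 0.61, 0.215] pointing down, gripper open.
Joint ranges: [-2.53, 2.53], [-0.31, 2.02], [-1.57, 1.55], [0.28, 2.44], [-1.29, 4.43], [0.15, 1.84], [-2.92, 2.92]. Speed limits (rad/s): [2.57, 2.57, 3.14, 3.14, 3.14, 3.14, 3.14].

## Interface

Orientations are given as a 3x3 rotation matrix whose columns are the frame's x, y, z axes.
In Python, from station import env, effector, solver, viewer, workorder, search_frame, tip_of gives the robot as it stands. Calls block until the motion is done:
- env.reach(position, orientation): joint-space move of the TCP to a pose.
- env.movel(position, frame=None, rate=0.15): straight line of the TCP; frame=None keeps the orientation; rate is the mean speed in m/s.
- env.goto_joints(angles): joint-space move.
- effector.release() and effector.grasp(squeeze=None): open the fingers fully, or close them until they stop; squeeze is the grip in N (None keeps the last).
- env.pause(seconds).
- solver.inverse_kinematics(position, orientation): joint angles nearest the present ones, or None.
- env.sense(): the state.
- viewer.read_camera(name): name is "scene" or "top" or "wrist"; returns (picture, depth): 384x512x3 uint8, red, green, blue; 384x512 float32, m along the optical axis (not along the pixel's ray), 0 where there is no reading.
- viewer.camera_info(name): a dict with "intrinsics" (3x3 intrinsics, pixels), "eye" and "rotation" of the camera in the world; the wrist camera has in their place "T_tool_cam" (4x4, takes a point from camera to tool coordinates, whose origin is the TCP and whose axes are the tool frame's). Camera axes: x right, y up, looking along -z (the intrinsics and any distortion apply to the point x, -y, -z); pixel columns grow to the right and rows downward; lengths in m; the calibration is good to about 2 mm. A picture is of the moment at which its call begins: read the wrist's pose just before it. camera_info takes no time and is no camera call.
A pose or a line that the arm cannot do raises env.PlanningError and nothing moves.
- workorder.finish_job(): hands the job in, once; it reports no verdict.
Trained networks look in the newest picture that a camera, given by its name, has taken for a name from the list of things; names that differ only in an ending like _2 or _b are one class to them, and where a whole thing is asked for, a point or a joint stands for the part that bears it (a point fixed in the world has none). Each returns a list of dicts, best first, with "score" (0 to 1); they miss things now and then, are a little off and sometimes report something else, mostly with a low value. They report only what shows in the picture. A call takes as long as a camera call.
- search_frame(camera, name): "at" ([x, y, z] in m, in world coordinates, good to about 4 mm: the middle of the surface that is visible of it).
- tip_of(camera, name): "at" ([x, y, z] in m, in world coordinates, good to about 4 mm: a listed point, or the origin of a listed thing).
The state is a dict: "t": time; "joint_positions": joint angles; "joint_velocities": joint speeds; "tau": joint torques, N m; "ee_pos": TCP position; "tcp_rot": TCP orientation; "wrist_force": force on the tool from outside, world axes, zero at the start; "moment": the same for the moment, N m; "gripper_width": finger opening in m.
Only numpy, scipy, OpenCV 4.12 (cv2) and the standard library are available. Lean on these libraries where they do the work, as an engineer would, in place of code of your own. Each camera call takes 0.05 s, during which the arm holds its last target. There are 200 camera calls.

## Working session

There is one attempt and no reset: what is moved stays moved. The work goes in short steps, each a Python script; the robot and the scene stay as the last script left them, time stands still between calls to the robot, and variables do not carry over. Pictures are saved under pics/ and viewed, about 8 in all and at most 12, crops included, and the job is handed in when it is done.

```bash
ls; mkdir -p pics; python3 - <<'E'
from station import *
import cv2,numpy as np
ims=[]
for c in ("scene","top"):
    p,d=viewer.read_camera(c); ims.append(p)
    i=viewer.camera_info(c); print(c,{k:np.round(v,3).tolist() if not isinstance(v,str) else v for k,v in i.items()})
    for n in ("knob","head","unit","spanner","mug","jar","screwdriver","lock"):
        print(c,n,[(np.round(r["at"],4).tolist(),round(r["score"],2)) for r in tip_of(c,n)[:2]] if n!="lock" else [(np.round(r["at"],4).tolist(),round(r["score"],2)) for r in search_frame(c,n)[:2]])
for k,p in zip("st",ims): cv2.imwrite(f"pics/{k}0.png",p[:,:,::-1])
s=env.sense();print(s["t"],s["tcp_rot"],s["ee_pos"])
E
```

```text
pics
scene {'intrinsics': [[446.087, 0.0, 253.26], [0.0, 446.087, 187.377], [0.0, 0.0, 1.0]], 'eye': [1.416, -0.729, 1.088], 'rotation': [[0.618, -0.527, 0.584], [0.786, 0.392, -0.478], [0.023, 0.754, 0.656]]}
scene knob [([0.5071, 0.0567, 0.1061], 0.69)]
scene head [([0.5142, 0.0275, 0.0628], 0.45)]
scene unit [([0.509, 0.0277, -0.0007], 0.56)]
scene spanner [([0.4852, 0.4047, 0.0011], 0.62), ([0.55, 0.0357, 0.0582], 0.44)]
scene mug [([0.6108, 0.3902, 0.0008], 0.89), ([0.5146, 0.03, 0.0648], 0.64)]
scene jar [([0.4811, 0.4112, 0.0039], 0.72)]
scene screwdriver [([0.515, -0.4674, -0.0038], 0.55)]
scene lock [([0.5179, 0.0443, 0.0901], 0.56)]
top {'intrinsics': [[415.225, 0.0, 248.299], [0.0, 415.225, 188.965], [0.0, 0.0, 1.0]], 'eye': [0.43, -0.021, 1.212], 'rotation': [[-0.028, 0.992, -0.124], [-1.0, -0.026, 0.016], [0.013, 0.125, 0.992]]}
top knob [([0.5107, 0.0572, 0.109], 0.77)]
top head [([0.5122, 0.0312, 0.0628], 0.57)]
top unit [([0.5136, 0.0259, 0.0014], 0.76)]
top spanner [([0.546, 0.0292, 0.0588], 0.47)]
top mug [([0.6128, 0.3856, 0.0028], 0.83)]
top jar [([0.4798, 0.4001, -0.0005], 0.73)]
top screwdriver [([0.5146, -0.4668, 0.0019], 0.83)]
top lock [([0.5111, 0.0406, 0.0884], 0.77)]
0.9 [[ 9.37715242e-01  6.61798426e-05  3.47404836e-01]
 [-3.47404839e-01  4.42298081e-05  9.37715242e-01]
 [ 4.66921979e-05 -9.99999997e-01  6.44661627e-05]] [0.22583017 0.60952333 0.2146063 ]
```

```bash
cat > h.py <<'E'
from station import *
import cv2,numpy as np
def cloud(c):
    p,d=viewer.read_camera(c); i=viewer.camera_info(c); K=i["intrinsics"]
    v,u=np.mgrid[:384,:512]
    P=np.stack([(u-K[0,2])/K[0,0]*d,-(v-K[1,2])/K[1,1]*d,-d],-1)
    return p,d,P@np.array(i["rotation"]).T+np.array(i["eye"])
E
python3 - <<'E'
from h import *
p,d,W=cloud("top")
m=(d>0)&(abs(W[...,2]-.084)<.006)&(np.hypot(W[...,0]-.49,W[...,1]-.03)<.25)
n,l,st,ce=cv2.connectedComponentsWithStats(m.astype(np.uint8),connectivity=4)
for k in range(1,n):
    if st[k,4]>60:
        Q=W[l==k]; r=cv2.minAreaRect(Q[:,:2].astype(np.float32)*1000); print(st[k,4],r,np.median(Q[:,2]), np.round(cv2.boxPoints(r)).tolist())
p2,_,_=cloud("scene")
a=cv2.resize(p[100:300,140:400],None,fx=2.3,fy=2.3,interpolation=3)
cv2.imwrite("pics/tcrop.png",a[:,:,::-1])
E
```

```text
3713 ((469.59033203125, 20.10578155517578), (165.35264587402344, 240.6047821044922), 7.610260009765625) 0.08476507633361319 [[372.0, 128.0], [404.0, -110.0], [567.0, -88.0], [536.0, 150.0]]
```

View pics/s0.png

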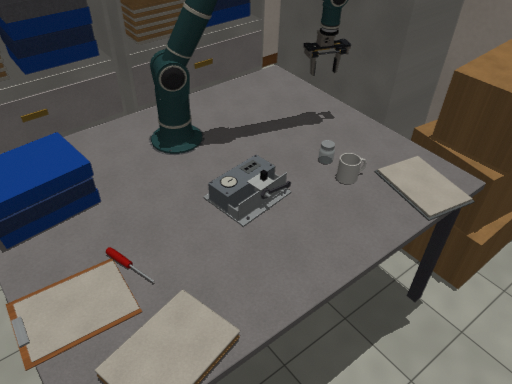

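View pics/tcrop.png

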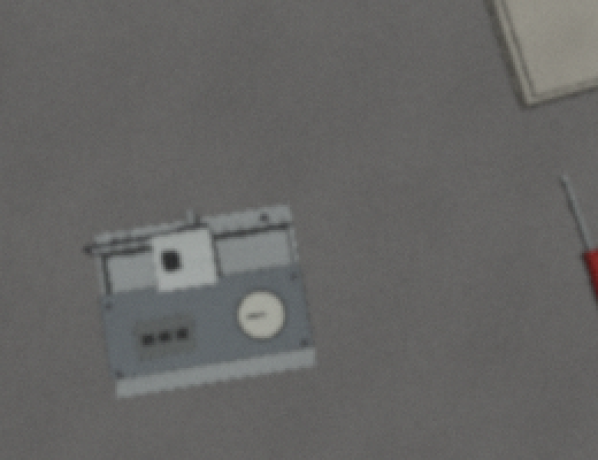

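```bash
cat >> h.py <<'E'
YAW=0.133
def ax(y=YAW): return np.array([np.cos(y),np.sin(y),0]),np.array([-np.sin(y),np.cos(y),0])
def rot(y=YAW,tilt=0):
    ux,uy=ax(y); R=np.stack([ux,[0,0,-1],uy],1)
    return cv2.Rodrigues(ux*tilt)[0]@R
def wcloud():
    s=env.sense(); p,d=viewer.read_camera("wrist"); i=viewer.camera_info("wrist"); K=i["intrinsics"]; T=np.array(i["T_tool_cam"])
    v,u=np.mgrid[:384,:512]
    P=np.stack([(u-K[0,2])/K[0,0]*d,-(v-K[1,2])/K[1,1]*d,-d],-1)
    P=P@T[:3,:3].T+T[:3,3]
    return p,d,P@np.array(s["tcp_rot"]).T+np.array(s["ee_pos"])
def show(c,n): return [(np.round(r["at"],4).tolist(),round(r["score"],2)) for r in tip_of(c,n)[:2]]
E
python3 - <<'E'
from h import *
env.reach([.509,.057,.2],rot())
s=env.sense(); print(s["t"],s["ee_pos"],s["joint_positions"])
p,d,W=wcloud(); print(viewer.camera_info("wrist")["T_tool_cam"])
for n in("knob","unit"): print(n,show("wrist",n))
np.savez("w1.npz",p=p,d=d,W=W); cv2.imwrite("pics/w1.png",p[:,:,::-1])
m=(d>0)&(abs(W[...,2]-.1235)<.006); Q=W[m]; print(len(Q),Q.mean(0) if len(Q) else 0, cv2.minAreaRect(Q[:,:2].astype(np.float32)*1000) if len(Q)>5 else 0)
E
```

```text
3.2167 [0.50907313 0.05794252 0.1999816 ] [-0.45272597  0.25250357  0.32100973  1.96881835 -0.09841033  0.93488552
  1.62249901]
[[-2.88655004e-04 -9.66225379e-01 -2.57698338e-01 -7.28412484e-02]
 [ 5.66523253e-05  2.57698333e-01 -9.66225422e-01 -1.70263492e-01]
 [ 9.99999957e-01 -2.93505013e-04 -1.96469987e-05 -6.97276592e-06]
 [ 0.00000000e+00  0.00000000e+00  0.00000000e+00  1.00000000e+00]]
knob [([0.5086, 0.0573, 0.1085], 0.8)]
unit [([0.5098, 0.0297, 0.0022], 0.93)]
411 [0.50630526 0.05661738 0.12205354] ((506.7256774902344, 56.68109893798828), (21.09072494506836, 17.357744216918945), 7.332918643951416)
```

View pics/w1.png

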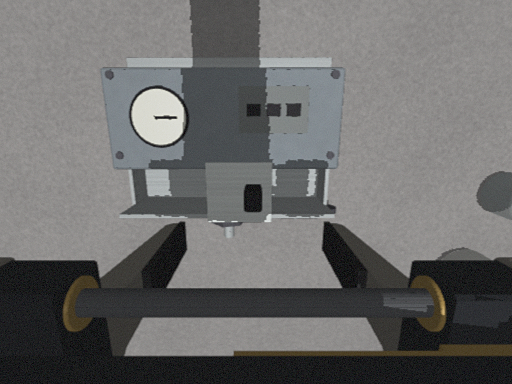

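```bash
python3 - <<'E'
from h import *
f=np.load("w1.npz"); W=f["W"]; d=f["d"]
for yw in(.128,.133,.138):
    ux,uy=ax(yw); X=W@ux*1000; Y=W@uy*1000
    m=(d>0)&(abs(W[...,2]-.084)<.004)&(abs(Y+42)<150)&(X<560)&(X>350)
    n,l,st,_=cv2.connectedComponentsWithStats(m.astype(np.uint8)); 
    k=1+np.argsort(-st[1:,4])
    for j in k[:2]:
        q=l==j
        print(yw,st[j,4],np.percentile(X[q],[.3,1,50,99,99.7]).round(1),np.percentile(Y[q],[.3,1,50,99,99.7]).round(1),np.median(W[q][:,2]))
    print("knob",np.array([506.7,56.7,0])@ux,np.array([506.7,56.7,0])@uy)
    r=cv2.minAreaRect(np.stack([X[l==k[0]],Y[l==k[0]]],1).astype(np.float32)); print(r)
E
```

```text
0.128 23258 [385.5 386.7 431.5 483.9 485.1] [-156.6 -154.7  -38.5   78.3   80.1] 0.08442234533631557
0.128 436 [533.  535.6 537.6 540.4 540.6] [-156.3 -155.9 -106.9  -58.4  -57.6] 0.0838336490748366
knob 509.79257599158956 -8.444493108491617
((439.0406494140625, -38.141510009765625), (106.98714447021484, 239.68804931640625), 0.38313519954681396)
0.133 23258 [385.5 386.8 431.5 483.5 484.6] [-158.7 -156.8  -40.6   76.1   78. ] 0.08442234533631557
0.133 436 [532.7 535.2 537.  539.8 539.9] [-159.  -158.5 -109.6  -61.1  -60.3] 0.0838336490748366
knob 509.7439813080498 -10.993339811840215
((438.8445129394531, -40.33623504638672), (106.98715209960938, 239.68804931640625), 0.0966619923710823)
0.138 23258 [385.5 386.5 431.2 483.2 484.5] [-160.9 -159.   -42.8   73.9   75.8] 0.08442234533631557
0.138 436 [532.4 534.7 536.5 539.3 539.3] [-161.7 -161.2 -112.3  -63.8  -63. ] 0.0838336490748366
knob 509.6826430515264 -13.541911682266111
((438.6373596191406, -42.52995300292969), (239.6880340576172, 106.98714447021484), 89.8101806640625)
```

```bash
sed -i 's/^YAW=.*/YAW=0.134\nO=np.array([.5109,.0273,0])/' h.py; cat >> h.py <<'E'
def U(x,y,z):
    ux,uy=ax(); return O+ux*x+uy*y+np.array([0,0,z])
def st():
    s=env.sense(); f=np.array(s["wrist_force"]); ux,uy=ax(); e=np.array(s["ee_pos"])-O
    print("t%.2f pos %s f %s M %s w %.4f"%(s["t"],np.round([e@ux,e@uy,e[2]],4),np.round([f@ux,f@uy,f[2]],1),np.round(s["moment"],2),s["gripper_width"])); return s,f@uy
E
python3 - <<'E'
from h import *
R=rot()
env.movel(U(0,.0295,.15),R); env.movel(U(0,.0295,.095),rate=.1); st()
effector.grasp(25); s,_=st()
e=np.array(s["ee_pos"]); _,uy=ax()
y=.092; env.movel(e+uy*y,R,rate=.07); _,f0=st()
while y<.104:
    y+=.002; env.movel(e+uy*y,R,rate=.03); _,f=st()
    if f<-12: break
E
```

```text
t4.55 pos [0.0005 0.0294 0.0955] f [ 0.5 -0.7 -0.5] M [ 0.06 -0.04  0.  ] w 0.0920
t5.66 pos [0.     0.0294 0.095 ] f [-0.8 -0.9 -0.1] M [0.02 0.01 0.07] w 0.0178
t7.12 pos [-0.0002  0.1219  0.095 ] f [-1.7  1.2  1.1] M [0.23 0.29 0.07] w 0.0178
t7.38 pos [-1.000e-04  1.232e-01  9.500e-02] f [-2.4 -0.8  2. ] M [-0.23  0.25 -0.03] w 0.0179
t7.62 pos [-1.000e-04  1.249e-01  9.490e-02] f [-1.1 -3.4  1.7] M [-0.78  0.3   0.04] w 0.0175
t7.88 pos [-1.00e-04  1.25e-01  9.49e-02] f [-1.3 -8.5  3.9] M [-1.75  0.22  0.05] w 0.0179
t8.12 pos [-1.000e-04  1.251e-01  9.490e-02] f [ -2.  -12.3   4. ] M [-2.69  0.07  0.16] w 0.0176
```

```bash
python3 - <<'E'
from h import *
R=rot()
s,_=st(); env.movel(s["ee_pos"],R,rate=.03); st(); effector.release(); env.movel(U(0,.1252,.155),R,rate=.15)
env.movel(U(0,0,.155),R,rate=.2); env.pause(.2); st()
p,d,W=wcloud()
for n in("head","knob","unit"): print(n,show("wrist",n))
print(U(0,0,.062))
np.savez("w2.npz",p=p,d=d,W=W); cv2.imwrite("pics/w2.png",p[:,:,::-1])
ux,uy=ax(); E=W-O; X=E@ux; Y=E@uy; Z=W[...,2]
m=(d>0)&(abs(X)<.012)&(abs(Y)<.025)&(Z>.05)&(Z<.09)
for a in(X,Y,Z): print(m.sum(),np.percentile(a[m]*1000,[1,5,50,95,99]).round(1))
m=(d>0)&(abs(X)<.02)&(abs(Y-.125)<.03)&(abs(Z-.122)<.004); print("knob",X[m].mean(),Y[m].mean())
E
```

```text
t8.12 pos [-1.000e-04  1.251e-01  9.490e-02] f [ -2.  -12.3   4. ] M [-2.69  0.07  0.16] w 0.0176
t8.42 pos [-1.000e-04  1.249e-01  9.500e-02] f [-3.4 -3.1  3.6] M [-0.82  0.3   0.04] w 0.0178
t11.10 pos [-0.      0.0014  0.1548] f [-0.5 -0.8 -0.4] M [ 0.08  0.02 -0.01] w 0.0921
head [([0.5091, 0.03, 0.0627], 0.58)]
knob [([0.4986, 0.1507, 0.1052], 0.94)]
unit [([0.5125, 0.0298, -0.0012], 0.83)]
[0.5109 0.0273 0.062 ]
415 [-5.8 -5.7 -1.  10.4 11.7]
415 [-10.4  -9.3   0.5  10.3  11.3]
415 [53.9 58.2 70.1 74.5 75.5]
knob -0.000989929247113586 0.12363743534459426
```

View pics/w2.png

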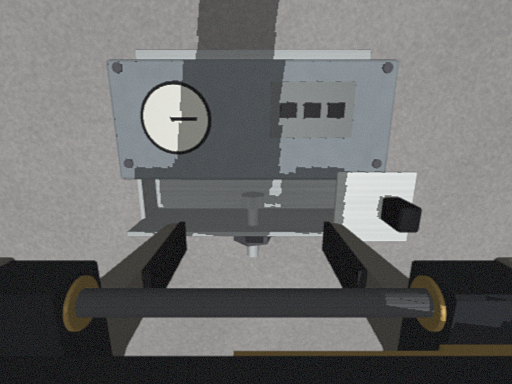

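```bash
cat >> h.py <<'E'
def pose(t,dy=0,dz=0): return U(0,.0004+dy+.019*np.sin(t),.062+dz-.019*np.cos(t)), rot(tilt=t)
def spanner():
    p,d,W=cloud("scene"); ux,uy=ax(); E=W-O; X=E@ux; Y=E@uy; Z=W[...,2]
    m=(d>0)&(abs(X-.040)<.010)&(Y>.03)&(Y<.138)&(Z>.012)&(Z<.11)&(np.abs(Z-.062)<.06)
    b=np.arange(.03,.14,.01); c=[]
    for y in b:
        q=m&(Y>=y)&(Y<y+.01)
        if q.sum()>4: c.append((y+.005,np.percentile(Z[q],95),np.median(Z[q]),q.sum()))
    return p,np.array(c)
E
python3 - <<'E'
from h import *
for t in(0,.13,.26,.3): print(t,solver.inverse_kinematics(*pose(t)) is not None)
p,c=spanner(); print(c.round(4).tolist()); print("slopes",np.polyfit(c[:,0],c[:,1],1),np.polyfit(c[:,0],c[:,2],1))
cv2.imwrite("pics/s2.png",cv2.resize(p[130:240,180:330],None,fx=4,fy=4)[:,:,::-1])
q,R=pose(0); env.movel(q,R,rate=.1); st(); effector.grasp(15); st()
E
```

```text
0 True
0.13 True
0.26 True
0.3 True
[[0.035, 0.0817, 0.0596, 29.0], [0.045, 0.0842, 0.0581, 25.0], [0.055, 0.0837, 0.0555, 31.0], [0.065, 0.0825, 0.0529, 28.0], [0.075, 0.0884, 0.0523, 32.0], [0.085, 0.0871, 0.0459, 36.0], [0.095, 0.089, 0.0651, 32.0], [0.105, 0.089, 0.0494, 27.0], [0.115, 0.087, 0.0478, 33.0], [0.125, 0.0908, 0.0413, 17.0], [0.135, 0.0774, 0.0339, 6.0]]
slopes [0.02514275 0.08339784] [-0.19373472  0.06755011]
t12.62 pos [0.0005 0.0004 0.0435] f [0.5 0.5 0.7] M [ 0.03 -0.04  0.  ] w 0.0920
t13.68 pos [-0.     -0.0001  0.043 ] f [-0.3 -2.4 -0.3] M [-0.41 -0.1  -0.02] w 0.0215
```

```bash
sed -i 's/\.0004+dy/-.0002+dy/' h.py; python3 - <<'E'
from h import *
q,R=pose(0); env.movel(q,R,rate=.01); effector.grasp(50); st()
for t in np.linspace(0,.26,9)[1:]:
    env.movel(*pose(t),rate=.006); print(round(t,3),end=" "); s,_=st()
    if np.linalg.norm(s["wrist_force"])>35: print("stop"); break
env.pause(.3); s,_=st(); r=np.array(s["tcp_rot"]); _,uy=ax(); print("tilt",np.arctan2(r[2,2],r[:,2]@uy))
p,c=spanner(); print(c.round(4).tolist())
cv2.imwrite("pics/s3.png",np.vstack([cv2.resize(cv2.imread("pics/s2.png"),None,fx=1,fy=.66),cv2.resize(p[130:240,180:330],None,fx=4,fy=2.64)[:,:,::-1]]))
E
```

```text
t14.14 pos [-0.     -0.0001  0.043 ] f [ 0.6 -0.9  0.2] M [-0.08 -0.03 -0.02] w 0.0210
0.032 t14.39 pos [0.     0.0005 0.043 ] f [-0.5  0.2  0.7] M [0.02 0.03 0.01] w 0.0212
0.065 t14.64 pos [-0.      0.0011  0.043 ] f [ 0.1  0.8 -0.8] M [ 0.01 -0.04 -0.02] w 0.0211
0.098 t14.89 pos [-0.      0.0017  0.0431] f [-0.2  0.4  0.1] M [-0.03 -0.   -0.04] w 0.0213
0.13 t15.14 pos [0.     0.0023 0.0431] f [0.2 1.1 1.1] M [-0.02 -0.02  0.02] w 0.0212
0.162 t15.39 pos [0.     0.0029 0.0432] f [-0.8 -0.1  0.3] M [-0.03  0.   -0.01] w 0.0211
0.195 t15.64 pos [-0.      0.0035  0.0433] f [-0.2  0.5 -0.2] M [-0.07 -0.03 -0.07] w 0.0212
0.228 t15.89 pos [-0.      0.0042  0.0435] f [0.2 1.4 0.1] M [-0.02 -0.04 -0.07] w 0.0208
0.26 t16.14 pos [-0.      0.0048  0.0436] f [0.7 1.4 1.3] M [-0.02 -0.01  0.01] w 0.0212
t16.44 pos [-0.      0.0048  0.0436] f [ 0.5  0.7 -1.5] M [-0.06 -0.09 -0.  ] w 0.0212
tilt 0.259382281135475
[[0.035, 0.0805, 0.0651, 23.0], [0.045, 0.0804, 0.0623, 28.0], [0.055, 0.0817, 0.0622, 29.0], [0.065, 0.0806, 0.0624, 30.0], [0.075, 0.0882, 0.0642, 30.0], [0.085, 0.0896, 0.0612, 36.0], [0.095, 0.0893, 0.0688, 31.0], [0.105, 0.0898, 0.0621, 29.0], [0.115, 0.0912, 0.061, 30.0], [0.125, 0.0875, 0.0717, 15.0], [0.135, 0.0901, 0.0723, 11.0]]
```

View pics/s3.png

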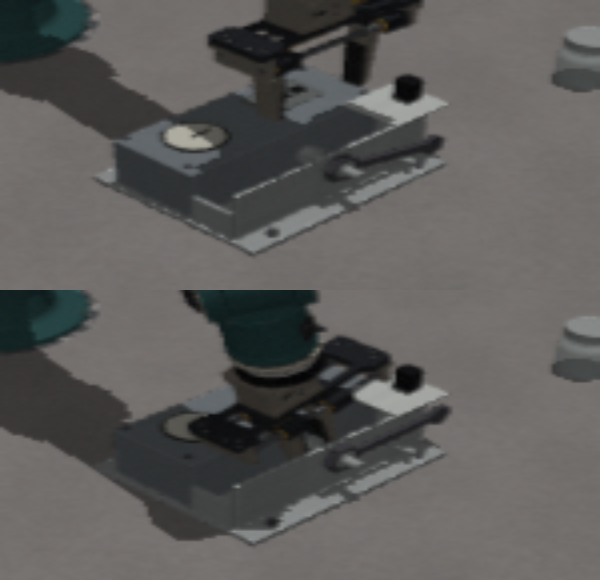

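```bash
python3 - <<'E'
from h import *
ux,uy=ax(); A=[];
for c in("scene",)*6:
    p,d,W=cloud(c); E=W-O; A.append(np.stack([E@ux,E@uy,W[...,2]],-1)[d>0])
A=np.concatenate(A)
for lo in(.034,.037):
    m=(A[:,0]>lo)&(A[:,0]<.046)&(A[:,1]>.025)&(A[:,1]<.135)&(abs(A[:,2]-.062)<.014)
    q=A[m]; v=cv2.fitLine(q[:,1:].astype(np.float32),cv2.DIST_HUBER,0,.001,.001).ravel(); print(lo,m.sum(),np.arctan2(v[1],v[0]),v)
    for y in np.arange(.025,.135,.015):
        s=q[(q[:,1]>=y)&(q[:,1]<y+.015)]; print(round(y,3),len(s),np.percentile(s[:,2],[5,50,95]).round(4) if len(s) else 0)
m=(abs(A[:,0])<.012)&(abs(A[:,1]-.125)<.02)&(abs(A[:,2]-.122)<.003); print("knob y",A[m].mean(0))
st()
E
```

```text
0.034 629 0.009141401 [0.9999582  0.00914127 0.06866448 0.06690381]
0.025 89 [0.0577 0.067  0.0732]
0.04 90 [0.0586 0.0673 0.0741]
0.055 81 [0.0567 0.0663 0.0727]
0.07 93 [0.0571 0.0665 0.0732]
0.085 76 [0.0581 0.067  0.0748]
0.1 72 [0.0586 0.0666 0.0731]
0.115 102 [0.0537 0.0676 0.0755]
0.13 26 [0.0548 0.0646 0.0748]
0.037 467 -0.015514806 [ 0.99987966 -0.01551418  0.09632047  0.06525569]
0.025 64 [0.0576 0.0653 0.0715]
0.04 63 [0.0571 0.0665 0.0713]
0.055 58 [0.0561 0.0651 0.0706]
0.07 61 [0.0551 0.0653 0.0709]
0.085 53 [0.0578 0.0648 0.0707]
0.1 54 [0.0579 0.0658 0.0716]
0.115 89 [0.0537 0.0675 0.0755]
0.13 25 [0.0548 0.0645 0.0748]
knob y [0.00388553 0.12283506 0.121738  ]
t16.79 pos [0.     0.0048 0.0436] f [1.  1.8 0.3] M [-0.03 -0.03 -0.04] w 0.0211
```

```bash
python3 - <<'E'
from h import *
print(workorder.finish_job()); 
E
```

```text
the job is handed in; nothing more can be done
None
```

The job is done and handed in at about 17 s on the robot's clock, with the gripper still holding the bolt head at 50 N. No verdict was reported.

- **Lock:** I pinched the knob and slid it along the unit's +y until it stopped against about 12 N. The knob stood at 125.0 mm, which is the lock at 110 mm. A wrist picture showed the gap clear. The depth reading put the knob 1–2 mm short of that, which is within the calibration.
- **Bolt:** I gripped the head by its two upright flats, reading 21–22 mm between the fingers. I turned it about its axis in small steps, and the measured tilt was 0.259 rad. The wrist force stayed at or below about 2 N while turning.
- **Spanner:** The scene camera's depth shows the handle level at 0 ± 0.015 rad. Two fits gave +0.009 and −0.016 rad, and their disagreement is noise. In the scene picture the handle looks parallel to the bracket's top edge.
- **Other things:** I sent no motion near the mug, jar or screwdriver and nothing touched the spanner, but I did not measure their positions again at the end.

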